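# Extend the inspection camera's boom by one hole

### The arm

A 6-joint arm with a two-finger parallel gripper is mounted at the origin on the work surface. World frame = base frame: x ahead of the robot, y to its left, z up, the work surface at z = 0. Lengths are in m, angles in rad, forces in N, time in s.
With the tool pointing down it reaches from about 0.275 to 0.75 m from the base axis. Payload 10.2 kg.
Tool frame: the origin (TCP) lies on the centre line of the jaws, within the pads' length; the fingertips stand 8 mm ahead of it and the grasp point (between the pads) lies 11 mm behind it (tips_ahead is the distance from the TCP to the fingertips, in m); z points along the fingers, y is the direction in which the jaws open and shut (so a half turn about z gives the same grasp; the last joint's range is limited). The gripper opens to 88 mm and grips with 3 to 60 N. Pads are 18 mm wide; open, the fingers measure 123 mm over their backs; the gripper's body (75 mm by 187 mm) begins 45 mm behind the grasp point.
Start: joints at [1.047, 0.313, 1.498, -0, 1.331, -0.223], TCP at [0.156, 0.501, 0.247] pointing down, gripper open.
Joint ranges: [-2.94, 2.94], [-0.97, 2.17], [0.19, 2.56], [-1.23, 4.37], [0.02, 3.11], [-2.88, 2.88]. Speed limits (rad/s): [2.39, 2.39, 3.01, 3.14, 3.14, 3.14].

### API

Orientations are given as [roll, pitch, yaw] about the fixed x, y, z axes, in that order (R = Rz(yaw) Ry(pitch) Rx(roll)).
In Python, from workcell import * gives the robot as it stands.
- The arm moves only by the tool play_rows, never from a script. Its argument "motion" is a list of rows, each an object with "twist": the turn, a rotation vector about the world's x, y, z in degrees, a list of three; "linear": the shift along the world's x, y, z in m, a list of three; "grip": the finger opening in m, from 0 to 0.0881. In form: [{"twist": [rx, ry, rz], "linear": [dx, dy, dz], "grip": grip}, ...]. A call has 1 to 20 rows; each row shifts and turns the commanded pose from where the row before left it; what a row does not reach is not made up. A row lasts 1/12 s, in which the tool goes at most 41.7 mm and 7.16 degrees, less where a joint would pass 70% of its speed; a pose out of reach is approached as far as the arm can. A call is refused whole if a number of a shift passes 0.0417 or a number of a turn 7.16, either way. A call with a gripper value outside its range is refused whole. The fingers move at their own pace and stop on an object; the grip force is fixed at half the most. Time passes only in rows, so rows that do not move let the fingers close. It gives the time, the measured TCP pose, the force and the opening at its end, in the units of the state.
- state(): the state, without advancing time (a new reading comes with each control period).
- snapshot(name): name is "scene" or "top" or "wrist"; returns (picture, depth): 400x640x3 uint8, red, green, blue; 400x640 float32, m along the optical axis (not along the pixel's ray), 0 where there is no reading.
- camera_info(name): a dict with "fx", "fy", "cx", "cy" (pixels), "rvec" (rotation vector, rad) and "tvec" (3), from world to camera coordinates, as OpenCV has them. Camera axes: x right, y down, z forward; pixel columns grow to the right and rows downward; lengths in m; the calibration is good to about 2 mm. A picture is of the moment at which its call begins: read the wrist's pose just before it. camera_info takes no time and is no camera call; for the wrist camera it gives the pose at the moment of the call.
- sign_off(): hands the job in, once; it reports no verdict.
The state is a dict: "time_s": time; "joint_pos": joint angles; "joint_vel": joint speeds; "effort": joint torques, N m; "tool_pos": TCP position; "ee_rot": TCP orientation; "ft_force": force on the tool from outside, world axes, zero at the start; "wrist_torque": the same for the moment, N m; "opening": opening from 0.0 (shut) to 1.0 (fully open).
Only numpy, scipy, OpenCV 4.12 (cv2) and the standard library are available. Lean on these libraries where they do the work, as an engineer would, in place of code of your own. Each camera call takes 0.05 s, during which the arm holds its last target. There are 200 camera calls.

### The job

The inspection camera stops one hole short of the circuit board. Pinch the boom's outer square tube so that its sprung button is squeezed in, draw the tube out, away from the post, until the button snaps out through the next hole, and then, to prove that it is locked, push the tube back towards the post with about 15 N for about a second and let go. Handle the tube, not the camera, never load the button with more than 20 N, do not run past that hole, and leave the other things where they are.

Things in the scene. Friction and masses are not known exactly. Their poses are not given: they have to be found in the camera images.
- stand: camera boom stand, bolted down: grey base 170 x 150 x 16 mm, post 30 mm across, clamp block (top 228 mm above the bench; nothing is higher) and from it the fixed inner tube, 25 mm square. Origin: underside of the base, under the post. x: level along the boom, away from the post; y: level, to the side where the button sticks out; z up. The boom's axis runs 200 mm above the x axis
- button_pin: sprung steel button, 10 mm across, round-ended, in the inner tube 152 mm along the stand's x. Origin: its tip; axes as the stand's. Out: tip 20 mm from the boom's axis (+y), 5 mm proud of the outer tube, locking it. Spring 1.5 N out, 3 N when flush. Held flush, its dome lets the tube be drawn over it (5 to 15 N to start); then the tip is 13 mm from the axis until a hole comes and it snaps out
- tube: outer tube of the boom, plain aluminium, 30 mm square, 2 mm wall, 230 mm long, sliding along the stand's x only, with about 3 N of friction. Origin: on its axis, at the hole in which the button starts; axes as the stand's; its mouth is 97 mm to the post side. A grip of 30 N or more across y at the origin presses the button flush. Holes 12.5 mm across in the +y side, at x = 0, -36, -72 mm
- next_hole (a point): point on the tube's axis at the next hole, 36 mm to the post side of the tube's origin; moves with the tube. The button belongs in this hole, so the tube must come out 36 mm; the button has 1.25 mm of play either way in a hole, then stops the tube dead
- camera: inspection camera with white ring light, 72 mm across, under the outer end of the tube, 15 to 97 mm below its axis. Origin: its tilt pivot (stiff), 26 mm below the tube's axis, 105 mm from the tube's origin along its x. Moves with the tube; not to be touched
- board_holder: board holder with a green circuit board, fixed, 190 x 120 mm (x, y), 55 mm tall; the camera ends up above it. Origin: centre of its underside
- flux_bottle: bystander: small round clear bottle with black cap, 42 mm across, 100 mm tall, standing beside the boom. Origin: centre of its underside
- solder_reel: bystander: black reel of solder, 62 mm across, 48 mm tall, standing on its flange under the boom. Origin: centre of its underside
- tip_cleaner: bystander: black tin with brass wool, 72 mm across, 46 mm tall. Origin: centre of its underside
- multimeter: bystander: dark grey handheld meter lying on its back, 165 x 80 x 36 mm (x, y, z). Origin: centre of its underside
- screwdriver: bystander: screwdriver with black handle lying along its own x, handle to -x, about 200 mm long. Origin: centre of its underside
- cutters: bystander: side cutters with blue grips lying flat, about 120 mm long, 13 mm thick. Origin: centre of its underside
- parts_tray: bystander: grey open tray with four compartments, 130 x 90 x 28 mm (x, y, z). Origin: centre of its underside
Not all that is in view belongs to the job. What is shaped like the board_holder but blue is not meant.

How it is judged:
On the way, in this order (a step that is already met when the one before it is completed fails the run):
1. the button has snapped out through the next hole (x of next_hole in the frame of stand between 0.1485 and 0.1555 m and y of button_pin in the frame of stand above 0.0185 m), for 0.1 s.
2. locked there, the tube is pushed back towards the post against the button with more than 8 N at the button for 0.4 s (all of step 1 and x of next_hole in the frame of stand below 0.1514 m and contact force between button_pin and tube above 8 N), for 0.4 s.
At the end, for the whole second after the job is handed in: The button stands fully out (its tip within 1.5 mm of its free position) through the next hole, the hole within 3.5 mm of it, so the camera is above the board (within 30 mm of its middle); the tube is at rest and released, and nothing else has been disturbed (all of step 1 and linear speed of tube below 0.005 m/s and horizontal distance between camera and board_holder below 0.03 m); the robot touches nothing.
It fails at once if the button is loaded with more than 20 N by the tube (contact force between button_pin and tube above 20 N).
It fails at once if the tube runs more than 10 mm past the next hole (x of next_hole in the frame of stand above 0.162 m).
It fails at once if the camera is touched (over 1 N) (contact force between camera and the fingers above 1 N or contact force between camera and the arm above 1 N).
It fails at once if a bystander is moved by more than 25 mm (distance of any of flux_bottle, solder_reel, tip_cleaner, multimeter, screwdriver, cutters, parts_tray from where it was at the start of the episode above 0.025 m).
It also fails if it takes over 48 s, if anything falls off the work surface, if the arm or the gripper's body presses on something with over 40 N, if the wrist force passes 120 N, or if a joint passes its speed limit or range.

## Working session

There is one attempt and no reset: what is moved stays moved. The work goes in short steps, Python scripts to look and compute and a tool call to move; the robot and the scene stay as the last step left them, time stands still between calls to the robot, and variables do not carry over. Pictures are saved under pics/ and viewed, on a budget of 10 in all, crops included, one or two more only if the job needs it, and the job is handed in when it is done.

Besides the shell and the picture viewer there is one more tool, called after "Request:" as name(argument=value, ...), one argument or row to a line, values as JSON. play_rows: Moves the arm, as the interface text tells. Its arguments: {"type":"object","properties":{"motion":{"type":"array"}},"required":["motion"]}

```bash
mkdir -p pics
cat > h.py <<'E'
from workcell import *
import numpy as np, cv2
def cam(n):
    c=camera_info(n); R,_=cv2.Rodrigues(np.array(c["rvec"],float)); return c,R,np.array(c["tvec"],float).ravel()
def cloud(n,d,C=None):
    c,R,t=C or cam(n)
    v,u=np.indices(d.shape); P=np.stack([(u-c["cx"])/c["fx"]*d,(v-c["cy"])/c["fy"]*d,d],-1)
    return (P-t)@R
E
python3 - <<'E'
from h import *
print(state())
for n in("top","scene"):
    C=cam(n); p,d=snapshot(n); np.savez(f"{n}0.npz",p=p,d=d,P=cloud(n,d,C)); cv2.imwrite(f"pics/{n}0.png",p[:,:,::-1]); print(n,C[0])
E
```

```text
{'time_s': 0.0, 'joint_pos': array([ 1.04660509e+00,  3.13461652e-01,  1.49840021e+00, -6.59606857e-06,
        1.33101908e+00, -2.23397641e-01]), 'joint_vel': array([-0.00079542,  0.0024388 , -0.00181775, -0.00051445, -0.00126122,
        0.00028889]), 'effort': array([ 1.01599198e-03, -4.02219737e+01, -2.52264136e+01,  6.94544613e-02,
        3.53826920e-02, -8.83206894e-05]), 'tool_pos': array([0.1554408 , 0.5012219 , 0.24616899]), 'ee_rot': array([-3.14033496e+00, -2.79166737e-04,  2.84080046e+00]), 'ft_force': array([0.1551627 , 0.05416833, 0.08657614]), 'wrist_torque': array([-0.00900006, -0.00116213,  0.01937247]), 'opening': 0.9990758287421495}
top {'fx': 362.8636770986168, 'fy': 362.8636770986168, 'cx': 319.2542693504574, 'cy': 195.70164168465416, 'rvec': array([ 2.13430901, -2.18685268,  0.13587017]), 'tvec': array([0.01857599, 0.5376997 , 1.17530629])}
scene {'fx': 383.68547975571954, 'fy': 383.68547975571954, 'cx': 320.88047398717174, 'cy': 196.72457942015063, 'rvec': array([ 0.72074365,  2.44378139, -1.28923222]), 'tvec': array([ 0.41259454, -0.06160557,  1.29020355])}
```

View pics/top0.png

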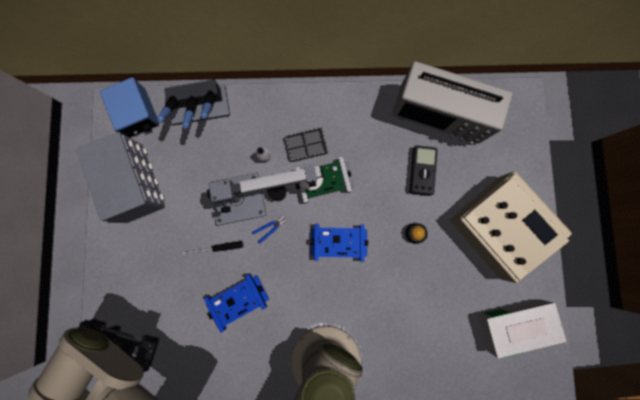

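View pics/scene0.png

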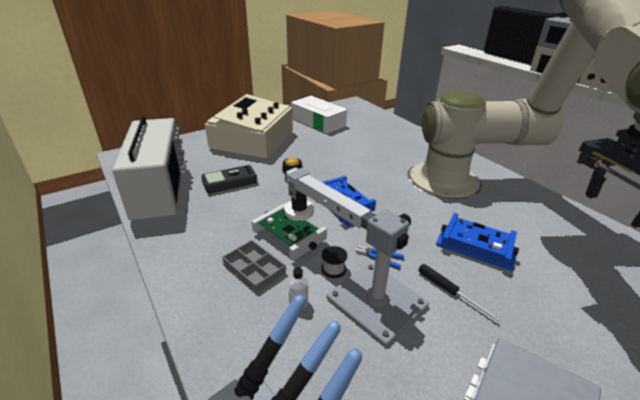

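The top view shows the boom running from its clamp at about (220,190) to its outer end at (305,178). The bottle is at (261,154), the green board at (328,178), and the reel is below the boom at (277,192). Next I'll fit the tube's top face from depth.

```bash
cat > fit.py <<'E'
from h import *
def fit(P,zlo=.205,zhi=.225,box=None):
    m=(P[...,2]>zlo)&(P[...,2]<zhi)&(P[...,0]>.3)&(P[...,0]<.75)&(P[...,1]>-.1)&(P[...,1]<.45)
    n,l,st,_=cv2.connectedComponentsWithStats(m.astype(np.uint8))
    return m,n,l,st
E
python3 - <<'E'
from fit import *
for n in("top","scene"):
    P=np.load(n+"0.npz")["P"]
    m,k,l,st=fit(P)
    for i in range(1,k):
        if st[i,4]<40: continue
        q=P[l==i]; r=cv2.minAreaRect((q[:,:2]*1000).astype(np.float32)); print(n,st[i],r,q[:,2].mean().round(4)); print(cv2.boxPoints(r).round(0).tolist())
    if n=="top":
        g=P[175:215,205:345]; 
        for nm,(u,v) in dict(base=(255,212),clamp=(220,192),bottle=(261,154),boardc=(325,178),reel=(277,193)).items(): print(nm,P[v,u].round(3))
        z=P[...,2]; mm=(z>.222)&(z<.24)&(P[...,0]>.4)&(P[...,0]<.6)&(P[...,1]>.1)&(P[...,1]<.4); q=P[mm]; print("clamp",len(q),q.mean(0),cv2.minAreaRect((q[:,:2]*1000).astype(np.float32)))
E
```

```text
top [ 212  164  111   39 1108] ((562.7355346679688, 154.2664031982422), (54.229644775390625, 318.85845947265625), 11.53372573852539) 0.2151
[[504.0, 305.0], [568.0, -7.0], [621.0, 3.0], [557.0, 316.0]]
top [221 206   9   7  51] ((485.5382995605469, 273.7096862792969), (14.969635009765625, 23.847270965576172), 10.00327205657959) 0.211
[[476.0, 284.0], [480.0, 261.0], [495.0, 263.0], [491.0, 287.0]]
base [0.49  0.222 0.017]
clamp [0.531 0.283 0.227]
bottle [0.673 0.191 0.08 ]
boardc [ 0.595 -0.015  0.046]
reel [0.549 0.145 0.042]
clamp 417 [0.53728282 0.28254529 0.22736661] ((537.7094116210938, 283.18182373046875), (55.234928131103516, 59.36110305786133), 9.608013153076172)
scene [ 284  167  125   77 1698] ((562.9728393554688, 163.43861389160156), (55.28382110595703, 334.60162353515625), 10.577016830444336) 0.2144
[[505.0, 323.0], [567.0, -6.0], [621.0, 4.0], [559.0, 333.0]]
scene [399 213  12   9  60] ((485.5244445800781, 277.67364501953125), (15.708197593688965, 23.16451644897461), 13.560812950134277) 0.2119
[[475.0, 287.0], [481.0, 265.0], [496.0, 268.0], [490.0, 291.0]]
```

Run:
```python
from fit import *
for n in("top","scene"):
    P=np.load(n+"0.npz")["P"]; z=P[...,2]
    q=P[(abs(z-.215)<.004)&(P[...,0]>.52)&(P[...,0]<.62)&(P[...,1]>.03)&(P[...,1]<.215)]
    vx,vy,x0,y0=cv2.fitLine((q[:,:2]).astype(np.float32),cv2.DIST_HUBER,0,1e-4,1e-4).ravel()
    s=-np.sign(vy); d=np.array([vx,vy])*s; a=np.arctan2(d[1],d[0]); nrm=np.array([-d[1],d[0]])
    w=(q[:,:2]-[x0,y0])@nrm
    print(n,len(q),"yaw",np.degrees(a),"d",d,"pt",x0,y0,"width",np.percentile(w,[1,50,99]),"z",q[:,2].mean())
    # along line extents of z~.215 within 12mm of line
    q=P[(abs(z-.215)<.004)]; e=q[:,:2]-[x0,y0]; q=q[(abs(e@nrm)<.012)]; t=(q[:,:2]-[x0,y0])@d
    t=np.sort(t[(abs(t)<.3)]); print("extent",t[0],t[-1], "end pt",[x0,y0]+d*t[-1],"mouth?",[x0,y0]+d*t[0])
    c=np.array([.5377,.2832]); print("clamp offline",(c-[x0,y0])@nrm,"along",(c-[x0,y0])@d)
print(cam("wrist")[0])
```

```text
top 694 yaw -79.36336 d [ 0.18457985 -0.98281753] pt 0.5669576 0.121491745 width [-0.01544509  0.0003179   0.01727942] z 0.21513079254300155
extent -0.20564692809797938 0.12631017091451255 end pt [ 0.59027191 -0.00264811] mouth? [0.52899931 0.32360515]
clamp offline 0.001093210038888109 along -0.1643300698480956
scene 804 yaw -79.19184 d [ 0.18752116 -0.9822606 ] pt 0.5683316 0.12659085 width [-0.01822107  0.00021376  0.01819439] z 0.21536317484862508
extent -0.20343419406859875 0.1301346971079955 end pt [ 0.59273461 -0.00123534] mouth? [0.53018338 0.32641624]
clamp offline -0.0007206827789395082 along -0.15957507027438778
{'fx': 333.92473753379767, 'fy': 333.92473753379767, 'cx': 320.5635645093489, 'cy': 203.88413792524375, 'rvec': array([-2.33283773, -1.72020825, -0.24694564]), 'tvec': array([-0.52389691, -0.03956099,  0.39108161])}
```

The tube's yaw is about -79.3°, its outer end is at (0.590,-0.003), and its top is at z = 0.215, which matches the expected size. That puts the button near (0.566, 0.128). I'll move above it with the jaws across the tube.

Request:
play_rows(
  motion=[
    {"twist":[0,0,0],"linear":[0,0,0.03],"grip":0.088},
    {"twist":[0,0,0],"linear":[0,0,0.03],"grip":0.088},
    {"twist":[0,0,0],"linear":[0,0,0.025],"grip":0.088},
    {"twist":[0,0,-3.9],"linear":[0.025,-0.023,0],"grip":0.088},
    {"twist":[0,0,-3.9],"linear":[0.025,-0.023,0],"grip":0.088},
    {"twist":[0,0,-3.9],"linear":[0.025,-0.023,0],"grip":0.088},
    {"twist":[0,0,-3.9],"linear":[0.025,-0.023,0],"grip":0.088},
    {"twist":[0,0,-3.9],"linear":[0.025,-0.023,0],"grip":0.088},
    {"twist":[0,0,-3.9],"linear":[0.025,-0.023,0],"grip":0.088},
    {"twist":[0,0,-3.9],"linear":[0.025,-0.023,0],"grip":0.088},
    {"twist":[0,0,-3.9],"linear":[0.025,-0.023,0],"grip":0.088},
    {"twist":[0,0,-3.9],"linear":[0.025,-0.023,0],"grip":0.088},
    {"twist":[0,0,-3.9],"linear":[0.025,-0.023,0],"grip":0.088},
    {"twist":[0,0,-3.9],"linear":[0.025,-0.023,0],"grip":0.088},
    {"twist":[0,0,-3.9],"linear":[0.025,-0.023,0],"grip":0.088},
    {"twist":[0,0,-3.9],"linear":[0.025,-0.023,0],"grip":0.088},
    {"twist":[0,0,-3.9],"linear":[0.025,-0.023,0],"grip":0.088},
    {"twist":[0,0,-3.9],"linear":[0.025,-0.023,0],"grip":0.088},
    {"twist":[0,0,-3.6],"linear":[0.025,-0.023,0],"grip":0.088},
    {"twist":[0,0,0],"linear":[0,0,0],"grip":0.088},
  ],
)

```text
time_s: 1.77
tool_pos: [0.5584, 0.1294, 0.33]
ee_rot: [-3.14, 0.001, 1.749]
ft_force: [-0.4, -0.2, -0.9]
opening: 0.999
```

Run:
```python
from h import *
s=state();print(s["tool_pos"],np.degrees(s["ee_rot"]),s["time_s"],s["ft_force"])
C=cam("wrist"); p,d=snapshot("wrist"); P=cloud("wrist",d,C); np.savez("w1.npz",p=p,d=d,P=P); cv2.imwrite("pics/w1.png",p[:,:,::-1])
print(-C[1].T@C[2])
z=P[...,2]; q=P[(abs(z-.215)<.004)&(abs(P[...,0]-.566)<.06)]
print(len(q),q.min(0),q.max(0))
```

```text
[0.5584214  0.12939083 0.3299635 ] [-1.79887859e+02  4.53935581e-02  1.00213917e+02] 1.7667 [-0.41207189 -0.20955028 -0.87252297]
[0.54567111 0.20155862 0.4688408 ]
11095 [0.51434431 0.03278209 0.21101826] [0.60320843 0.2621856  0.21899857]
```

View pics/w1.png

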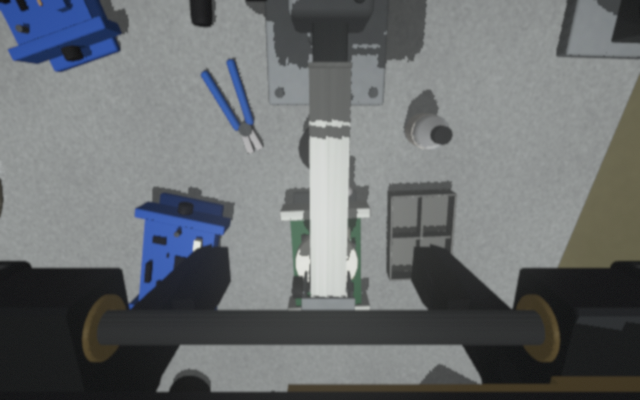

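Wrist view: the tube runs vertically at columns 310-350, with its mouth near row 62 and the clamp above that. The button is not obvious. I'll measure the mouth, the end and the button bump along the tube's axis.

Run:
```python
from h import *
f=np.load("w1.npz");P=f["P"];z=P[...,2];p=f["p"]
q=P[(abs(z-.215)<.003)&(abs(P[...,0]-.566)<.06)&(P[...,1]<.2)&(P[...,1]>.05)]
vx,vy,x0,y0=cv2.fitLine(q[:,:2].astype(np.float32),cv2.DIST_HUBER,0,1e-4,1e-4).ravel()
d=np.array([vx,vy])*-np.sign(vy); n=np.array([-d[1],d[0]]); 
print("yaw",np.degrees(np.arctan2(d[1],d[0])),d,x0,y0,np.percentile((q[:,:2]-[x0,y0])@n,[1,50,99]))
for v in list(range(40,76,4))+list(range(270,320,4)):print(v,P[v,330].round(4),p[v,330])
# right edge and bump: per row, count of tube-side pixels (z .17-.218)
O=np.array([x0,y0])
for v in range(100,235,3):
    e=(P[v,:,:2]-O); w=e@n; m=(z[v]>.185)&(z[v]<.222)&(abs(w)<.05); u=np.where(m)[0]
    # right edge by brightness too
    print(v,u.min(),u.max(),(w[u.max()]*1000).round(1),(w[u.min()]*1000).round(1),"along",((e@d)[330]*1000).round(1),z[v,u.max()].round(3))
cv2.imwrite("pics/w1c.png",cv2.resize(p[50:250,290:380,::-1],None,fx=3,fy=3,interpolation=cv2.INTER_CUBIC))
```

```text
yaw -79.32163 [ 0.18529554 -0.9826828 ] 0.56392455 0.13114204 [-0.01466545 -0.00028386  0.01478161]
40 [0.5438 0.2447 0.2134] [51 52 54]
44 [0.5442 0.2421 0.2143] [50 52 52]
48 [0.5447 0.2398 0.2132] [52 54 54]
52 [0.5452 0.2373 0.2123] [53 55 55]
56 [0.5457 0.2347 0.2126] [53 55 56]
60 [0.5461 0.232  0.2137] [58 60 60]
64 [0.5466 0.2292 0.2165] [102 104 103]
68 [0.5471 0.2267 0.2154] [97 99 97]
72 [0.5476 0.2241 0.2159] [102 104 102]
270 [0.5764 0.0715 0.216 ] [209 213 209]
274 [0.5772 0.0674 0.2152] [209 212 208]
278 [0.5779 0.064  0.2157] [208 212 207]
282 [0.5785 0.0606 0.2163] [207 210 207]
286 [0.5792 0.0569 0.2165] [206 210 206]
290 [0.58   0.0527 0.2157] [206 209 206]
294 [0.5808 0.0487 0.2154] [191 194 191]
298 [0.5811 0.0465 0.2181] [108 112 112]
302 [0.5817 0.0433 0.2191] [142 148 149]
306 [0.5826 0.0388 0.2181] [140 145 147]
310 [0.556  0.1557 0.3998] [87 90 91]
314 [0.5561 0.1553 0.4008] [61 63 63]
318 [0.5561 0.1552 0.4022] [61 63 62]
100 309 350 15.6 -14.0 along -75.4 0.216
103 309 349 14.9 -14.0 along -73.4 0.217
106 309 349 14.9 -14.1 along -71.3 0.217
109 309 349 15
[... 989 characters left out ...]
4.3 along -15.4 0.216
184 310 348 16.3 -14.3 along -13.0 0.202
187 310 351 18.7 -14.4 along -10.7 0.203
190 310 352 19.5 -14.4 along -8.2 0.204
193 310 351 18.8 -14.4 along -5.9 0.203
196 310 347 14.5 -14.5 along -3.3 0.216
199 310 347 14.6 -14.5 along -1.2 0.215
202 310 347 14.6 -14.6 along 1.3 0.216
205 310 347 14.7 -14.6 along 3.7 0.215
208 310 347 14.7 -14.6 along 6.7 0.216
211 310 347 14.7 -14.7 along 9.0 0.216
214 310 347 14.7 -14.7 along 11.7 0.217
217 310 347 14.7 -14.8 along 13.5 0.218
220 310 347 14.9 -14.8 along -72.6 0.216
223 310 346 14.1 -14.8 along 18.8 0.216
226 310 346 14.1 -14.9 along 21.8 0.217
229 310 346 14.1 -14.9 along 24.5 0.217
232 310 346 14.3 -15.0 along 26.9 0.215
```

View pics/w1c.png

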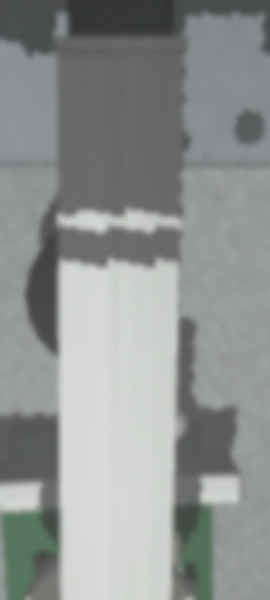

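The button bump is at row 190, column 351, 5 mm proud at z ≈ 0.203. After correcting for perspective it sits at about (0.563, 0.136). The mouth at (0.546,0.231) is 97 mm away, which agrees. I'll centre over it and descend partway.

Request:
play_rows(
  motion=[
    {"twist":[0,0,0.4],"linear":[0.0046,0.0065,-0.02],"grip":0.088},
    {"twist":[0,0,0],"linear":[0,0,-0.03],"grip":0.088},
    {"twist":[0,0,0],"linear":[0,0,-0.02],"grip":0.088},
    {"twist":[0,0,0],"linear":[0,0,0],"grip":0.088},
    {"twist":[0,0,0],"linear":[0,0,0],"grip":0.088},
    {"twist":[0,0,0],"linear":[0,0,0],"grip":0.088},
  ],
)

```text
time_s: 2.32
tool_pos: [0.5603, 0.1404, 0.2635]
ee_rot: [3.139, 0.0, 1.765]
ft_force: [0.2, -0.3, -0.7]
opening: 0.998
```

Run:
```python
from h import *
s=state();print(s["tool_pos"],np.degrees(s["ee_rot"]),s["time_s"],s["ft_force"])
t=s["tool_pos"][:2]; d=np.array([.1853,-.9827]);n=np.array([.9827,.1853]); O=np.array([.5639,.1311])
print("tool off axis mm",(t-O)@n*1e3,"along from button",((t-O)@d+.0048)*1e3)
C=cam("wrist"); p,dd=snapshot("wrist"); P=cloud("wrist",dd,C);z=P[...,2]; np.savez("w2.npz",p=p,P=P)
q=P[(abs(z-.215)<.004)&(abs((P[...,:2]-O)@n)<.03)&(P[...,1]<.22)&(P[...,1]>.11)]
w=(q[:,:2]-O)@n; print("tube centre off",np.percentile(w,[1,50,99])*1e3)
w=(P[...,:2]-O)@n; a=(P[...,:2]-O)@d
m=(z>.192)&(z<.207)&(w>.0165)&(w<.022)&(abs(a)<.06); print(m.sum(),P[m].mean(0) if m.any() else "", a[m].mean()*1e3 if m.any() else "")
e=np.linalg.norm; 
for v in range(0,40): 
  pass
```

```text
[0.56033769 0.14041572 0.26351093] [1.79862453e+02 1.57385349e-02 1.01116004e+02] 2.3167 [ 0.17030584 -0.25708239 -0.67936869]
tool off axis mm -1.7744838800032627 along from button -5.0146553058174295
tube centre off [-14.30277963   0.37624799  15.15884839]
53 [0.58040112 0.14027784 0.20409639] -5.961407370671953
```

Request:
play_rows(
  motion=[
    {"twist":[0,0,-0.4],"linear":[0.0026,-0.0041,0],"grip":0.088},
    {"twist":[0,0,0],"linear":[0,0,-0.02],"grip":0.088},
    {"twist":[0,0,0],"linear":[0,0,-0.02],"grip":0.088},
    {"twist":[0,0,0],"linear":[0,0,-0.02],"grip":0.088},
    {"twist":[0,0,0],"linear":[0,0,-0.0145],"grip":0.088},
    {"twist":[0,0,0],"linear":[0,0,0],"grip":0.088},
    {"twist":[0,0,0],"linear":[0,0,0],"grip":0.088},
    {"twist":[0,0,0],"linear":[0,0,0],"grip":0.088},
    {"twist":[0,0,0],"linear":[0,0,0],"grip":0.088},
  ],
)

```text
time_s: 3.12
tool_pos: [0.5634, 0.1358, 0.1887]
ee_rot: [3.139, 0.0, 1.757]
ft_force: [-0.3, 0.2, 0.6]
opening: 0.998
```

Run:
```python
from h import *
s=state();print(s["tool_pos"],np.degrees(s["ee_rot"]),s["time_s"],s["ft_force"])
t=s["tool_pos"][:2]; d=np.array([.1853,-.9827]);n=np.array([.9827,.1853]); O=np.array([.5639,.1311])
C=cam("wrist"); p,dd=snapshot("wrist"); P=cloud("wrist",dd,C);z=P[...,2]; np.savez("w3.npz",p=p,P=P); cv2.imwrite("pics/w3.png",p[:,:,::-1])
q=P[(abs(z-.215)<.004)&(abs((P[...,:2]-O)@n)<.03)&(P[...,1]<.22)&(P[...,1]>.13)]
w=(q[:,:2]-O)@n; print("tube centre off",np.percentile(w,[1,50,99])*1e3,"tool",(t-O)@n*1e3,(t-O)@d*1e3)
w=(P[...,:2]-O)@n; a=(P[...,:2]-O)@d
m=(z>.19)&(z<.21)&(w>.0165)&(w<.022)&(abs(a)<.06); print(m.sum(), np.percentile(a[m],[2,50,98])*1e3 if m.any() else "")
```

```text
[0.56339381 0.13578786 0.18873537] [1.79857195e+02 2.15916386e-02 1.00661015e+02] 3.1167 [-0.27046058  0.17616851  0.61004604]
tube centre off [-14.00033907   0.34324252  15.38346898] tool 0.3712256427933768 -4.70056153927898
105 [-9.02770718 -6.16935216 -2.43289624]
```

View pics/w3.png

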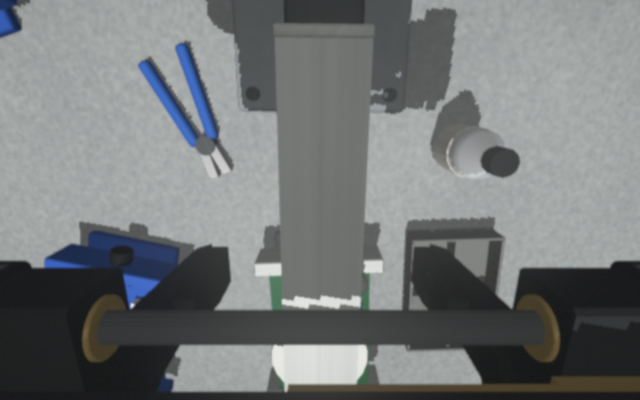

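The jaws straddle the tube, centred on it, with the button about 1 mm from the pad centre. Closing now.

Request:
play_rows(
  motion=[
    {"twist":[0,0,0],"linear":[0,0.001,0],"grip":0.03},
    {"twist":[0,0,0],"linear":[0,0,0],"grip":0.02},
    {"twist":[0,0,0],"linear":[0,0,0],"grip":0.0},
    {"twist":[0,0,0],"linear":[0,0,0],"grip":0.0},
    {"twist":[0,0,0],"linear":[0,0,0],"grip":0.0},
    {"twist":[0,0,0],"linear":[0,0,0],"grip":0.0},
    {"twist":[0,0,0],"linear":[0,0,0],"grip":0.0},
    {"twist":[0,0,0],"linear":[0,0,0],"grip":0.0},
    {"twist":[0,0,0],"linear":[0,0,0],"grip":0.0},
    {"twist":[0,0,0],"linear":[0,0,0],"grip":0.0},
    {"twist":[0,0,0],"linear":[0,0,0],"grip":0.0},
    {"twist":[0,0,0],"linear":[0,0,0],"grip":0.0},
  ],
)

```text
time_s: 4.17
tool_pos: [0.5632, 0.1369, 0.1873]
ee_rot: [3.14, -0.0, 1.757]
ft_force: [5.5, 0.8, -2.0]
opening: 0.336
```

The opening is 29.6 mm, so the button is flush. I'll draw gently.

Request:
play_rows(
  motion=[
    {"twist":[0,0,0],"linear":[0.0002,-0.001,0],"grip":0.0},
    {"twist":[0,0,0],"linear":[0.0002,-0.001,0],"grip":0.0},
    {"twist":[0,0,0],"linear":[0,0,0],"grip":0.0},
  ],
)

```text
time_s: 4.42
tool_pos: [0.5635, 0.1355, 0.1873]
ee_rot: [3.14, -0.001, 1.757]
ft_force: [4.9, 5.0, -1.5]
opening: 0.339
```

Request:
play_rows(
  motion=[
    {"twist":[0,0,0],"linear":[0.0002,-0.001,0],"grip":0.0},
    {"twist":[0,0,0],"linear":[0,0,0],"grip":0.0},
  ],
)

```text
time_s: 4.58
tool_pos: [0.5636, 0.1347, 0.1873]
ee_rot: [3.14, -0.002, 1.757]
ft_force: [5.1, 5.1, -0.8]
opening: 0.341
```

Request:
play_rows(
  motion=[
    {"twist":[0,0,0],"linear":[0.0002,-0.001,0],"grip":0.0},
    {"twist":[0,0,0],"linear":[0.0002,-0.001,0],"grip":0.0},
    {"twist":[0,0,0],"linear":[0,0,0],"grip":0.0},
  ],
)

```text
time_s: 4.83
tool_pos: [0.5638, 0.1336, 0.1873]
ee_rot: [3.14, -0.003, 1.757]
ft_force: [3.7, 9.9, 0.0]
opening: 0.334
```

Request:
play_rows(
  motion=[
    {"twist":[0,0,0],"linear":[0.0002,-0.001,0],"grip":0.0},
    {"twist":[0,0,0],"linear":[0.0002,-0.001,0],"grip":0.0},
    {"twist":[0,0,0],"linear":[0,0,0],"grip":0.0},
  ],
)

```text
time_s: 5.08
tool_pos: [0.5644, 0.1306, 0.1873]
ee_rot: [3.141, -0.001, 1.757]
ft_force: [3.5, 3.2, -1.1]
opening: 0.336
```

The force peaked at about 10 N and then fell, so the dome is under the tube. Continuing to about 28 mm.

Request:
play_rows(
  motion=[
    {"twist":[0,0,0],"linear":[0.0004,-0.002,0],"grip":0.0},
    {"twist":[0,0,0],"linear":[0.0004,-0.002,0],"grip":0.0},
    {"twist":[0,0,0],"linear":[0.0004,-0.002,0],"grip":0.0},
    {"twist":[0,0,0],"linear":[0.0004,-0.002,0],"grip":0.0},
    {"twist":[0,0,0],"linear":[0.0004,-0.002,0],"grip":0.0},
    {"twist":[0,0,0],"linear":[0.0004,-0.002,0],"grip":0.0},
    {"twist":[0,0,0],"linear":[0.0004,-0.002,0],"grip":0.0},
    {"twist":[0,0,0],"linear":[0.0003,-0.002,0],"grip":0.0},
    {"twist":[0,0,0],"linear":[0.0004,-0.002,0],"grip":0.0},
    {"twist":[0,0,0],"linear":[0.0003,-0.002,0],"grip":0.0},
    {"twist":[0,0,0],"linear":[0,0,0],"grip":0.0},
    {"twist":[0,0,0],"linear":[0,0,0],"grip":0.0},
  ],
)

```text
time_s: 6.08
tool_pos: [0.568, 0.1101, 0.1873]
ee_rot: [3.141, -0.0, 1.757]
ft_force: [2.8, 2.9, -1.1]
opening: 0.336
```

```bash
cat > look.py <<'E'
from h import *
import sys
s=state();print(s["tool_pos"],s["time_s"],s["ft_force"],s["opening"])
d=np.array([.1853,-.9827]);n=np.array([.9827,.1853]); O=np.array([.5639,.1311])
C=cam("wrist"); p,dd=snapshot("wrist"); P=cloud("wrist",dd,C);z=P[...,2]; np.savez(sys.argv[1]+".npz",p=p,P=P); cv2.imwrite(f"pics/{sys.argv[1]}.png",p[:,:,::-1])
w=(P[...,:2]-O)@n; a=(P[...,:2]-O)@d
m=(abs(z-.215)<.004)&(abs(abs(w)-.0137)<.0006)
print("mouth along mm",np.sort(a[m])[:8:3]*1e3,"rel tool",(np.sort(a[m])[3]-(s["tool_pos"][:2]-O)@d)*1e3)
m=(z>.19)&(z<.21)&(w>.0165)&(w<.022)&(a>-.12)&(a<.06); print("button",m.sum(), np.percentile(a[m],[2,50,98])*1e3 if m.any() else "", w[m].max() if m.any() else "")
E
python3 look.py w4
python3 - <<'E'
import numpy as np
P=np.load("w3.npz")["P"];d=np.array([.1853,-.9827]);n=np.array([.9827,.1853]); O=np.array([.5639,.1311])
w=(P[...,:2]-O)@n; a=(P[...,:2]-O)@d
m=(abs(P[...,2]-.215)<.004)&(abs(abs(w)-.0137)<.0006);print("before",np.sort(a[m])[:8:3]*1e3)
E
```

```text
[0.56804959 0.11005491 0.18731591] 6.0833 [ 2.84702744  2.89135155 -1.05068207] 0.3355452080173284
mouth along mm [-81.83312351 -80.98990892 -79.95268714] rel tool -102.4398348048775
button 244 [12.09342218 12.70977413 13.27556386] 0.021987738918324718
before [-108.36984549 -107.74030734 -107.03637072]
```

Request:
play_rows(
  motion=[
    {"twist":[0,0,0],"linear":[0.0002,-0.001,0],"grip":0.0},
    {"twist":[0,0,0],"linear":[0.0002,-0.001,0],"grip":0.0},
    {"twist":[0,0,0],"linear":[0.0002,-0.001,0],"grip":0.0},
    {"twist":[0,0,0],"linear":[0.0001,-0.001,0],"grip":0.0},
    {"twist":[0,0,0],"linear":[0.0002,-0.001,0],"grip":0.0},
    {"twist":[0,0,0],"linear":[0.0002,-0.001,0],"grip":0.0},
    {"twist":[0,0,0],"linear":[0,0,0],"grip":0.0},
  ],
)

```text
time_s: 6.72
tool_pos: [0.5692, 0.1035, 0.1873]
ee_rot: [3.141, 0.0, 1.757]
ft_force: [3.0, 0.8, -0.4]
opening: 0.338
```

Request:
play_rows(
  motion=[
    {"twist":[0,0,0],"linear":[0.0001,-0.0005,0],"grip":0.0},
    {"twist":[0,0,0],"linear":[0.0001,-0.0005,0],"grip":0.0},
    {"twist":[0,0,0],"linear":[0,0,0],"grip":0.0},
  ],
)

```text
time_s: 6.97
tool_pos: [0.5693, 0.1029, 0.1873]
ee_rot: [3.141, -0.0, 1.757]
ft_force: [3.8, 2.2, -0.7]
opening: 0.337
```

```bash
python3 look.py w5
```

```text
[0.56931133 0.10294845 0.18728993] 6.9667 [ 3.80487131  2.16042811 -0.72690819] 0.3371959953107509
mouth along mm [-73.70442615 -72.76205736 -71.65463941] rel tool -101.42930548265521
button 374 [-8.39305    19.71222313 20.42404762] 0.02199488071827165
```

```bash
sed -i 's/(a<.06); print/(a<.004); print/' look.py; python3 look.py w6
python3 - <<'E'
import cv2
i=cv2.imread("pics/w6.png"); cv2.imwrite("pics/w6c.png",cv2.resize(i[120:400,250:410],None,fx=2.1,fy=2.1,interpolation=cv2.INTER_CUBIC))
E
```

```text
[0.56929012 0.10294843 0.18728255] 7.0167 [ 3.62597551  2.7767926  -0.72495555] 0.3356032764408681
mouth along mm [-74.770155   -73.22217718 -72.4586746 ] rel tool -101.88551280484772
button 124 [-8.80942177 -5.58833276 -1.55637472] 0.020115178313519142
```

View pics/w6c.png

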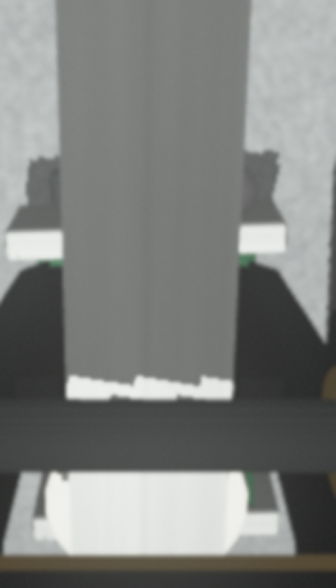

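The depth shows the bump back at 20 mm from the axis, at along = -5.6 mm as at the start (124 px). The button has snapped out in the next hole. The crop itself shows only the tube and pads, with the button out of frame. Next is the push back in small steps.

Request:
play_rows(
  motion=[
    {"twist":[0,0,0],"linear":[-0.0002,0.001,0],"grip":0.0},
    {"twist":[0,0,0],"linear":[0,0,0],"grip":0.0},
    {"twist":[0,0,0],"linear":[0,0,0],"grip":0.0},
  ],
)

```text
time_s: 7.32
tool_pos: [0.5692, 0.1033, 0.1873]
ee_rot: [3.141, 0.001, 1.757]
ft_force: [4.6, -3.4, -0.3]
opening: 0.334
```

Request:
play_rows(
  motion=[
    {"twist":[0,0,0],"linear":[-0.0001,0.0005,0],"grip":0.0},
    {"twist":[0,0,0],"linear":[0,0,0],"grip":0.0},
    {"twist":[0,0,0],"linear":[0,0,0],"grip":0.0},
  ],
)

```text
time_s: 7.57
tool_pos: [0.5692, 0.1036, 0.1873]
ee_rot: [3.141, 0.001, 1.757]
ft_force: [4.3, -3.5, -0.3]
opening: 0.338
```

Request:
play_rows(
  motion=[
    {"twist":[0,0,0],"linear":[-0.0001,0.0005,0],"grip":0.0},
    {"twist":[0,0,0],"linear":[0,0,0],"grip":0.0},
    {"twist":[0,0,0],"linear":[0,0,0],"grip":0.0},
  ],
)

```text
time_s: 7.82
tool_pos: [0.5692, 0.1038, 0.1873]
ee_rot: [3.141, 0.002, 1.757]
ft_force: [5.1, -6.1, -0.1]
opening: 0.334
```

Request:
play_rows(
  motion=[
    {"twist":[0,0,0],"linear":[-0.0001,0.0005,0],"grip":0.0},
    {"twist":[0,0,0],"linear":[0,0,0],"grip":0.0},
    {"twist":[0,0,0],"linear":[0,0,0],"grip":0.0},
  ],
)

```text
time_s: 8.07
tool_pos: [0.5692, 0.1038, 0.1873]
ee_rot: [3.141, 0.003, 1.756]
ft_force: [5.1, -7.2, -0.2]
opening: 0.334
```

Request:
play_rows(
  motion=[
    {"twist":[0,0,0],"linear":[-0.0001,0.0005,0],"grip":0.0},
    {"twist":[0,0,0],"linear":[0,0,0],"grip":0.0},
    {"twist":[0,0,0],"linear":[0,0,0],"grip":0.0},
  ],
)

```text
time_s: 8.32
tool_pos: [0.5691, 0.104, 0.1873]
ee_rot: [3.141, 0.003, 1.756]
ft_force: [5.6, -10.6, -0.1]
opening: 0.336
```

Request:
play_rows(
  motion=[
    {"twist":[0,0,0],"linear":[-0.0001,0.0005,0],"grip":0.0},
    {"twist":[0,0,0],"linear":[0,0,0],"grip":0.0},
    {"twist":[0,0,0],"linear":[0,0,0],"grip":0.0},
  ],
)

```text
time_s: 8.57
tool_pos: [0.5691, 0.1041, 0.1873]
ee_rot: [3.141, 0.004, 1.756]
ft_force: [5.9, -11.0, -0.4]
opening: 0.339
```

Request:
play_rows(
  motion=[
    {"twist":[0,0,0],"linear":[0,0.0003,0],"grip":0.0},
    {"twist":[0,0,0],"linear":[0,0,0],"grip":0.0},
    {"twist":[0,0,0],"linear":[0,0,0],"grip":0.0},
  ],
)

```text
time_s: 8.82
tool_pos: [0.5691, 0.1042, 0.1873]
ee_rot: [-3.142, 0.004, 1.756]
ft_force: [5.7, -13.7, -1.0]
opening: 0.335
```

Request:
play_rows(
  motion=[
    {"twist":[0,0,0],"linear":[0,0.0003,0],"grip":0.0},
    {"twist":[0,0,0],"linear":[0,0,0],"grip":0.0},
    {"twist":[0,0,0],"linear":[0,0,0],"grip":0.0},
    {"twist":[0,0,0],"linear":[0,0,0],"grip":0.0},
    {"twist":[0,0,0],"linear":[0,0,0],"grip":0.0},
    {"twist":[0,0,0],"linear":[0,0,0],"grip":0.0},
  ],
)

```text
time_s: 9.32
tool_pos: [0.5691, 0.1043, 0.1873]
ee_rot: [-3.141, 0.005, 1.756]
ft_force: [5.1, -13.7, -0.6]
opening: 0.335
```

Request:
play_rows(
  motion=[
    {"twist":[0,0,0],"linear":[0,0,0],"grip":0.0},
    {"twist":[0,0,0],"linear":[0,0,0],"grip":0.0},
    {"twist":[0,0,0],"linear":[0,0,0],"grip":0.0},
    {"twist":[0,0,0],"linear":[0,0,0],"grip":0.0},
    {"twist":[0,0,0],"linear":[0,0,0],"grip":0.0},
    {"twist":[0,0,0],"linear":[0,0,0],"grip":0.0},
  ],
)

```text
time_s: 9.82
tool_pos: [0.5691, 0.1043, 0.1873]
ee_rot: [-3.141, 0.005, 1.756]
ft_force: [4.9, -14.1, -1.1]
opening: 0.336
```

I've held about 14 N for over a second. Now I'll unload, open, and rise.

Request:
play_rows(
  motion=[
    {"twist":[0,0,0],"linear":[0.0002,-0.001,0],"grip":0.0},
    {"twist":[0,0,0],"linear":[0.0001,-0.0006,0],"grip":0.0},
    {"twist":[0,0,0],"linear":[0,0,0],"grip":0.0},
    {"twist":[0,0,0],"linear":[0,0,0],"grip":0.088},
    {"twist":[0,0,0],"linear":[0,0,0],"grip":0.088},
    {"twist":[0,0,0],"linear":[0,0,0],"grip":0.088},
    {"twist":[0,0,0],"linear":[0,0,0],"grip":0.088},
    {"twist":[0,0,0],"linear":[0,0,0],"grip":0.088},
    {"twist":[0,0,0],"linear":[0,0,0],"grip":0.088},
    {"twist":[0,0,0],"linear":[0,0,0],"grip":0.088},
    {"twist":[0,0,0],"linear":[0,0,0],"grip":0.088},
  ],
)

```text
time_s: 10.73
tool_pos: [0.5688, 0.1054, 0.1872]
ee_rot: [-3.141, -0.0, 1.757]
ft_force: [0.5, -1.0, 0.3]
opening: 0.919
```

Request:
play_rows(
  motion=[
    {"twist":[0,0,0],"linear":[0,0,0.01],"grip":0.088},
    {"twist":[0,0,0],"linear":[0,0,0.02],"grip":0.088},
    {"twist":[0,0,0],"linear":[0,0,0.03],"grip":0.088},
    {"twist":[0,0,0],"linear":[0,0,0.03],"grip":0.088},
    {"twist":[0,0,0],"linear":[0,0,0.03],"grip":0.088},
    {"twist":[0,0,0],"linear":[0,0,0.02],"grip":0.088},
    {"twist":[0,0,0],"linear":[0,0,0],"grip":0.088},
    {"twist":[0,0,0],"linear":[0,0,0],"grip":0.088},
    {"twist":[0,0,0],"linear":[0,0,0],"grip":0.088},
  ],
)

```text
time_s: 11.48
tool_pos: [0.5685, 0.1053, 0.3262]
ee_rot: [-3.14, -0.0, 1.757]
ft_force: [-0.2, 0.7, -0.4]
opening: 0.999
```

```bash
python3 look.py w7
```

```text
[0.56854011 0.10530247 0.32619941] 11.4833 [-0.15016295  0.74678764 -0.42880693] 0.99940236323269
mouth along mm [-104.45901409 -102.69009231 -100.72147533] rel tool -128.90114226859106
button 37 [-8.86583162 -5.34949409 -1.1918459 ] 0.01935997774138474
```

View pics/w7.png

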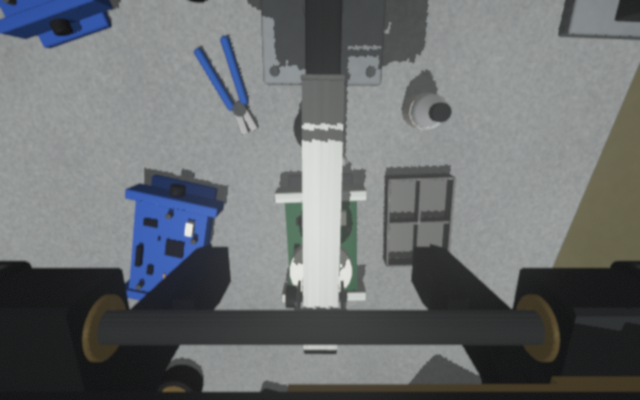

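The camera ring light now sits over the green board, around (320,270). The tube's mouth is at row 74, and the other objects haven't moved. One numeric check of the mouth, then I'll hand in.

Run:
```python
from h import *
P=np.load("w7.npz")["P"];d=np.array([.1853,-.9827]);O=np.array([.5639,.1311])
for v in (70,72,74,76,78): print(v,((P[v,323,:2]-O)@d*1e3).round(1),P[v,323,2].round(4))
print(state()["ft_force"]); print(sign_off())
```

```text
70 -70.3 0.2127
72 -68.9 0.2138
74 -67.4 0.2157
76 -66.0 0.2166
78 -64.7 0.2164
[ 0.04638757 -0.45751711  0.2526814 ]
the job is handed in; nothing more can be done
None
```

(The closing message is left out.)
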